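# Lock the shaker carriage for transport by feel

### The arm

A 6-joint arm with a two-finger parallel gripper is mounted at the origin on the work surface. World frame = base frame: x ahead of the robot, y to its left, z up, the work surface at z = 0. Lengths are in mm, angles in degrees, forces in N, time in s.
With the tool pointing down it reaches from about 375 to 925 mm from the base axis. Payload 5.7 kg.
Tool frame: the origin (TCP) lies at the very end of the fingers, on their centre line; the grasp point (between the pads) lies 19 mm behind it; z points along the fingers, y is the direction in which the jaws open and shut (so a half turn about z gives the same grasp; the last joint's range is limited). The gripper opens to 88 mm and grips with 3 to 60 N. Pads are 20 mm wide; open, the fingers measure 115 mm over their backs; the gripper's body (75 mm by 178 mm) begins 61 mm behind the grasp point.
Start: joints at [56.545, 20.558, 86.54, -0, 72.909, -6.595], TCP at [271.077, 535.238, 222.623] pointing down, gripper open.
Joint ranges: [-170.27, 170.27], [-57.76, 135], [12.27, 136.19], [-55.21, 235.2], [11.17, 155.16], [-170.74, 170.74]. Speed limits (degrees/s): [136.94, 136.94, 180, 180, 180, 180].

### API

Orientations are given as a 3x3 rotation matrix whose columns are the frame's x, y, z axes.
In Python, from rig import env gives the robot as it stands. The module is installed in compiled form; this text tells all that it offers.
- The arm moves only by the tool step_arm, never from a script. Its argument "moves" is a list that holds one entry, the list of rows, each a list of 4 numbers: the shift along the tool's x, y, z in mm, then the turn about the tool's z in rad. A call has 1 to 10 rows; each row shifts and turns the commanded pose from where the row before left it, along the tool's axes as they then stand; what a row does not reach is not made up. A row lasts 1/10 s, in which the tool goes at most 50 mm and 8.59 degrees, less where a joint would pass 70% of its speed; a pose out of reach is approached as far as the arm can. A call with a gripper value outside its range is refused whole. "grip" is the finger opening in mm, from 0 to 87.8, set as the call begins (left out, the last holds). The fingers move at their own pace and stop on an object; the grip force is fixed at half the most. Time passes only in rows, so rows that do not move let the fingers close. It gives the time, the measured TCP pose, the force and the opening at its end, in the units of the state.
- env.get_state(): the state, without advancing time (a new reading comes with each control period).
- env.snapshot(name): name is "scene" or "top"; returns a dict with "frame" (420x560x3 uint8, red, green, blue), "intrinsics" (3x3 intrinsics, pixels), "pose" (4x4, takes a point from camera to world coordinates). Camera axes: x right, y up, looking along -z (the intrinsics and any distortion apply to the point x, -y, -z); pixel columns grow to the right and rows downward; lengths in mm; the calibration is good to about 2 mm. A picture is of the moment at which its call begins. There is no depth.
- env.hand_in(): hands the job in, once; it reports no verdict.
Trained networks look in the newest picture that a camera, given by its name, has taken for a name from the list of things; names that differ only in an ending like _2 or _b are one class to them, and where a whole thing is asked for, a point or a joint stands for the part that bears it (a point fixed in the world has none). Each returns a list of dicts, best first, with "score" (0 to 1); they miss things now and then, are a little off and sometimes report something else, mostly with a low value. They report only what shows in the picture. A call takes as long as a camera call. They do not tell look-alikes from the thing itself.
- env.masks_of(camera, target): "pixels" (420x560 bool, what is visible of it) and "point" ([column, row] as shares, 0 to 1, of the picture: columns of its width, rows of its height, amid what is visible of it).
- env.spot_point(camera, target): "point" ([column, row] as shares, 0 to 1, of the picture: columns of its width, rows of its height: a listed point, or the origin of a listed thing).
The state is a dict: "time": time; "q": joint angles; "qvel": joint speeds; "joint_efforts": joint torques, N m; "tool_pos": TCP position; "eef_rot": TCP orientation; "force": force on the tool from outside, world axes, zero at the start; "moment": the same for the moment, N m; "finger_gap": opening from 0.0 (shut) to 1.0 (fully open).
Only numpy, scipy, OpenCV 4.12 (cv2) and the standard library are available. Lean on these libraries where they do the work, as an engineer would, in place of code of your own. Each camera call takes 0.05 s, during which the arm holds its last target.

### The job

Lock the sample shaker's carriage so that the shaker can be moved: take the locking pin out of its holder block, put its tip into the slot in the shaker's cover and slide it along the carriage underneath until it drops into the carriage's blind locking hole. Push it fully home, upright with its collar flat on the cover, and let go. Press only gently throughout, do not drop the pin in from above, and leave the other things on the bench where they are.

Things in the scene. Friction and masses are not known exactly. Their poses are not given: they have to be found in the camera images.
- pin_knob (a point): Centre of the loose locking pin's round black knob (18 mm across, 45 mm tall), the place to grasp. Pin: about 60 g, 74 mm tall, upright in the holder at the start, tip down. This point is on its axis, 51.5 mm above the tip and 22.5 mm above the top of the collar; z points up, from tip to knob.
- pin_tip (a point): End of the pin's tip, on its axis. From here up: tapered steel tip, 5 mm across at the end, 10 mm across at 6 mm; plain 10 mm shank up to 24 mm; steel collar 26 mm across from 24 to 29 mm; knob from 29 to 74 mm. z points up along the pin.
- holder: Grey plastic holder block, 60 x 60 x 60 mm, fixed to the bench, with one upright hole 13 mm across and 30 mm deep in the middle of its top, in which the pin stands, its collar resting on the block's top. Origin at the centre of the underside, z up.
- shaker: White sample shaker, a low box 170 mm (its x) by 290 mm (its y) by 65 mm high, fixed to the bench. Origin at the centre of its underside, z up. A slot in its 10 mm thick cover shows a strip of the dark steel carriage plate below, which a brake holds still. Plate top: 55 mm above the bench. Sliding on the plate, the pin's tip is at 55 mm; fully home, collar on the cover, it is at 41 mm.
- slot_mid (a point): Middle of the slot's mouth, level with the cover's top (65 mm up). Slot: straight, 13 mm wide, 110 mm long, along this y axis (= shaker's y). On its centre line the carriage plate has one unmarked blind hole, 11.8 mm across, 16 mm deep, same dark steel. The carriage stopped anywhere: the hole is from 40 mm one way to 40 mm the other along y from here, not given, to be felt for.
- rack: Bystander: white tube rack with capped tubes, 60 x 170 x 74 mm. Origin at the centre of the underside.
- jar: Bystander: amber jar, 56 mm across, 70 mm high. Origin at the centre of the underside.
- beaker: Bystander: glass beaker, 64 mm across, 75 mm high. Origin at the centre of the underside.
Mind the look-alikes: they are no part of the job. What is meant by the part that bears pin_knob is not pink, and is the smaller of those in its own colour.

How it is judged:
By the outcome, as a careful person would: the job done as asked, in the order asked, and still so for the second after the job is handed in, with the robot touching nothing.
It also fails if it takes over 61 s, if anything falls off the work surface, if the arm or the gripper's body presses on something with over 40 N, if the wrist force passes 120 N, or if a joint passes its speed limit or range.

## Working session

There is one attempt and no reset: what is moved stays moved. The work goes in short steps, Python scripts to look and compute and a tool call to move; the robot and the scene stay as the last step left them, time stands still between calls to the robot, and variables do not carry over. Pictures are saved under pics/ and viewed, and the job is handed in when it is done.

Besides the shell and the picture viewer there is one more tool, called after "Emit:" as name(argument=value, ...), one argument or row to a line, values as JSON. step_arm: Moves the arm, as the interface text tells. Its arguments: {"type":"object","properties":{"moves":{"type":"array","items":{"type":"array","items":{"type":"array","items":{"type":"number"}}}},"grip":{"type":"number"}},"required":["moves"]}

```bash
mkdir -p pics; ls
cat > h.py <<'E'
import numpy as np, cv2
from rig import env
def ray(s,px):
    K=np.array(s["intrinsics"]);T=np.array(s["pose"])
    p=np.linalg.inv(K)@np.array([px[0],px[1],1.0])
    d=T[:3,:3]@np.array([p[0],-p[1],-p[2]]);return T[:3,3],d
def atz(s,px,z):
    o,d=ray(s,px);return o+d*(z-o[2])/d[2]
def proj(s,P):
    K=np.array(s["intrinsics"]);T=np.array(s["pose"])
    c=T[:3,:3].T@(np.array(P,float)-T[:3,3]);c=np.array([c[0],-c[1],-c[2]]);u=K@c;return u[:2]/u[2]
def tri(s1,p1,s2,p2):
    o1,d1=ray(s1,p1);o2,d2=ray(s2,p2);d1/=np.linalg.norm(d1);d2/=np.linalg.norm(d2)
    A=np.stack([d1,-d2],1);t=np.linalg.lstsq(A,o2-o1,rcond=None)[0]
    a=o1+t[0]*d1;b=o2+t[1]*d2;return (a+b)/2,np.linalg.norm(a-b)
def save(n,im):cv2.imwrite("pics/"+n,cv2.cvtColor(im,cv2.COLOR_RGB2BGR))
E
python3 - <<'E'
from h import *
import pickle
S={}
for c in["scene","top"]:
    s=env.snapshot(c);S[c]=s;save(c+"0.png",s["frame"])
    for n in["pin_knob","pin_tip","holder","shaker","slot_mid"]:
        print(c,n,[(round(r["score"],2),(np.array(r["point"])*[560,420]).round(1)) for r in env.spot_point(c,n)])
    print(c,[(round(r["score"],2),(np.array(r["point"])*[560,420]).round(1),r["pixels"].sum()) for r in env.masks_of(c,"pin_knob")])
pickle.dump(S,open("S.pkl","wb"))
st=env.get_state();print(st["time"],st["tool_pos"],st["eef_rot"],st["force"],st["finger_gap"])
E
```

```text
pics
scene pin_knob [(0.93, array([333.4, 261.9])), (0.9, array([382.3, 227.8])), (0.9, array([416.3, 215.9]))]
scene pin_tip [(0.87, array([412.7, 233.4])), (0.69, array([325.8, 284. ])), (0.66, array([380.2, 243.7]))]
scene holder [(0.73, array([374.5, 254.4]))]
scene shaker [(0.71, array([253.5, 180. ]))]
scene slot_mid [(0.85, array([252.3, 156.8]))]
scene [(0.9, array([331. , 263.4]), np.int64(598)), (0.69, array([379.8, 230.1]), np.int64(343)), (0.55, array([414.8, 219.1]), np.int64(301))]
top pin_knob [(0.81, array([203.4, 204.4])), (0.75, array([179.6, 299.2])), (0.71, array([188.4, 249.2]))]
top pin_tip [(0.75, array([186.2, 300.4])), (0.71, array([190.5, 253.8]))]
top holder [(0.92, array([196.8, 257.9]))]
top shaker [(0.74, array([332.6, 252.6])), (0.69, array([195.9, 257.7]))]
top slot_mid [(0.64, array([338.5, 246.5]))]
top [(0.7, array([204.8, 203.6]), np.int64(271)), (0.6, array([180.5, 301.1]), np.int64(181)), (0.54, array([188. , 253.7]), np.int64(185))]
0.7 [271.09316067 535.21992506 222.63134477] [[-8.92076873e-01  4.51883668e-01 -5.70579510e-05]
 [ 4.51883672e-01  8.92076870e-01 -7.78750367e-05]
 [ 1.57096211e-05 -9.52540756e-05 -9.99999995e-01]] [ 0.12205248  0.02167395 -0.02453915] 0.998009834382242
```

View pics/scene0.png

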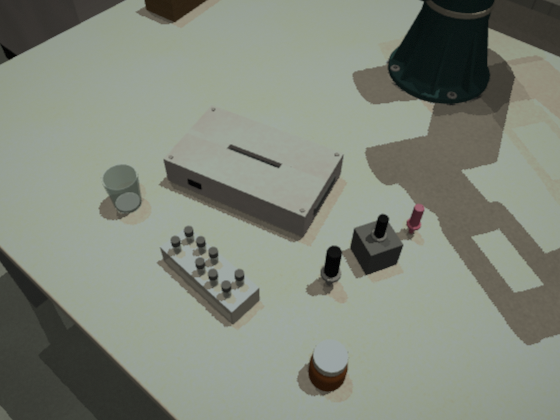

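View pics/top0.png

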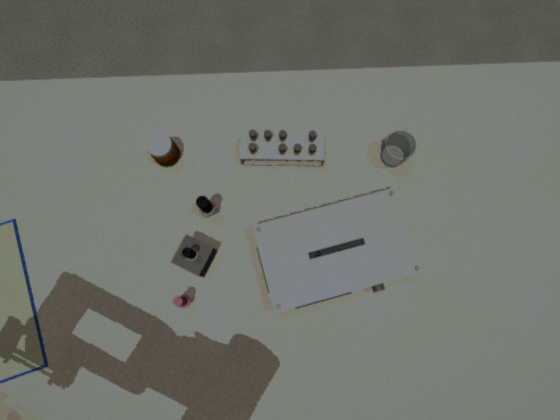

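Run:
```python
from h import *
import pickle
S=pickle.load(open("S.pkl","rb"))
a=S["scene"]["frame"][180:310,290:450];b=S["top"]["frame"][170:330,140:240]
save("crop_s.png",cv2.resize(a,None,fx=4.8,fy=4.5,interpolation=2));save("crop_t.png",cv2.resize(b,None,fx=3.7,fy=3.7,interpolation=2))
```

```text
(no output)
```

View pics/crop_s.png

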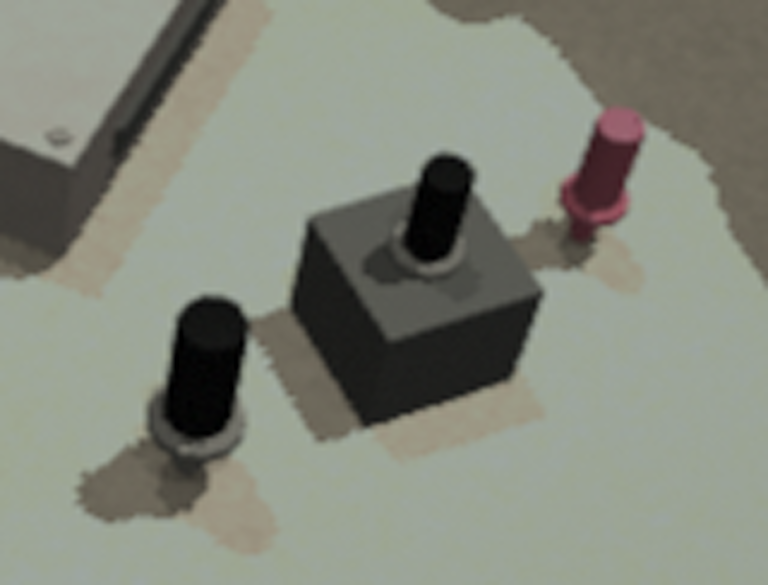

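View pics/crop_t.png

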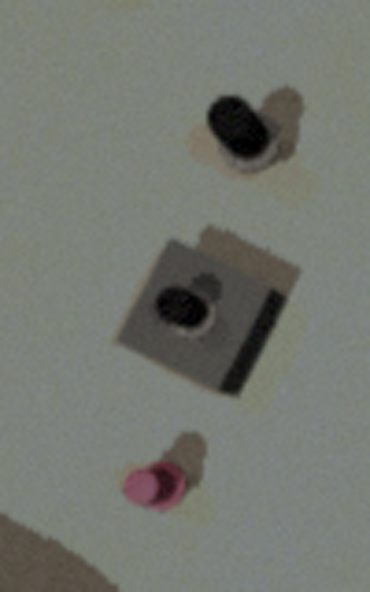

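Pin candidates are the black knob in the holder (scene 382,228; top 188,249), the bigger black one on the bench (scene 333,262; top 203,204) and the pink one (scene 416,216; top 180,299). I pick the one in the holder: it is not pink, and it is the smaller of the two black ones.

Run:
```python
from h import *
import pickle
S=pickle.load(open("S.pkl","rb"))
a,b=S["scene"],S["top"]
for c in S: print(c,np.array(S[c]["pose"]).round(2)[:3,3])
for n,(p,q) in dict(knob=((382.3,227.8),(188.4,249.2)),big=((333.4,261.9),(203.4,204.4)),pink=((416.3,215.9),(179.6,299.2)),slot=((252.3,156.8),(338.5,246.5))).items():
    P,e=tri(a,p,b,q);print(n,P.round(1),round(e,1))
print("at z",atz(a,(382.3,227.8),82.5),atz(b,(188.4,249.2),82.5))
# slot segmentation
for c,box in(("scene",(220,290,135,175)),("top",(300,375,230,266))):
    s=S[c];x0,x1,y0,y1=box
    g=cv2.cvtColor(s["frame"],cv2.COLOR_RGB2GRAY)[y0:y1,x0:x1]
    t,m=cv2.threshold(g,0,255,cv2.THRESH_OTSU|cv2.THRESH_BINARY_INV)
    n,l,stt,cen=cv2.connectedComponentsWithStats(m)
    i=1+np.argmax(stt[1:,4]);cn=cv2.findContours((l==i).astype(np.uint8),0,1)[0][0]
    r=cv2.minAreaRect(cn);bp=cv2.boxPoints(r)+[x0,y0]
    W=np.array([atz(s,p,65) for p in bp]);print(c,t,r,W.round(1)[:,:2],W.mean(0).round(1))
    print([ (i0,round(float(np.linalg.norm(W[i0]-W[i0-1])),1)) for i0 in range(4)])
    save("slot_"+c+".png",cv2.resize(s["frame"][y0-5:y1+5,x0-5:x1+5],None,fx=8,fy=8,interpolation=0))
```

```text
scene [1040.94  375.13  779.62]
top [453.95  11.38 881.07]
knob [540.3 179.2  91.8] 6.0
big [629.7 153.2  69.7] 1.3
pink [451.7 200.9  54.4] 1.6
slot [ 538.7 -102.9   63.3] 3.8
at z [531.67953038 179.00540846  82.5       ] [542.77007613 178.44366566  82.5       ]
scene 112.0 ((34.13031768798828, 20.663349151611328), (54.99143600463867, 5.2344136238098145), 21.161256790161133) [[ 552.9 -150.2]
 [ 541.1 -156.5]
 [ 516.8  -49.6]
 [ 528.5  -44.3]] [ 534.8 -100.1   65. ]
[(0, 108.7), (1, 13.4), (2, 109.7), (3, 12.8)]
top 90.0 ((36.119232177734375, 18.103843688964844), (6.753345012664795, 57.008766174316406), 74.74488067626953) [[ 530.6  -45.1]
 [ 555.4 -151.7]
 [ 542.8 -154.2]
 [ 518.1  -47.8]] [536.7 -99.7  65. ]
[(0, 12.7), (1, 109.5), (2, 12.8), (3, 109.2)]
```

View pics/slot_scene.png

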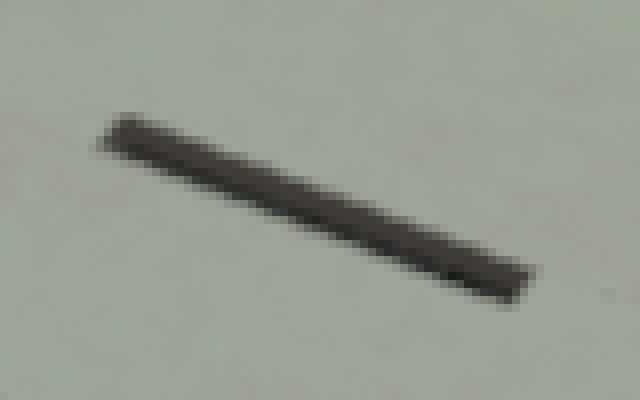

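View pics/slot_top.png

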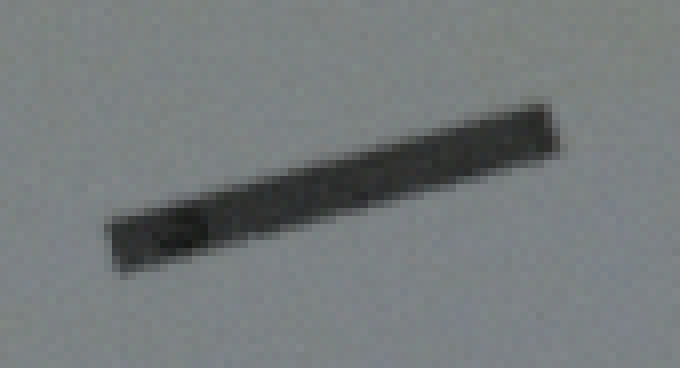

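Run:
```python
from h import *
import pickle
from scipy.optimize import least_squares
S=pickle.load(open("S.pkl","rb"))
th=np.linspace(0,2*np.pi,40)
def cyl(x,y,r,z0,z1): return np.array([[x+r*np.cos(t),y+r*np.sin(t),z] for z in(z0,z1) for t in th])
for c,box in(("scene",(365,400,208,248)),("top",(176,206,240,266))):
    s=S[c];x0,x1,y0,y1=box
    g=cv2.cvtColor(s["frame"],cv2.COLOR_RGB2GRAY)[y0:y1,x0:x1].astype(int)
    m=(g<30).astype(np.uint8)
    n,l,stt,cen=cv2.connectedComponentsWithStats(m);
    big=[i for i in range(1,n) if stt[i,4]>20]; print(c,[(stt[i].tolist(),cen[i].round(1)) for i in big])
    i=max(big,key=lambda i:stt[i,4]) if c=="top" else min(big,key=lambda i:abs(cen[i]-[16,20]).sum())
    ce=cen[i]+[x0,y0]
    def f(p):
        h=cv2.convexHull(np.array([proj(s,P) for P in cyl(p[0],p[1],9,65,110)]).astype(np.float32))
        M=cv2.moments(h);f.area=M["m00"];return np.array([M["m10"]/M["m00"],M["m01"]/M["m00"]])-ce
    r=least_squares(f,[535,179]);print(c,"knob",r.x.round(1),"area model",f.area,"seen",stt[i,4])
s=S["top"]
print("dark spot@55",atz(s,(317.9,254.2),55).round(1))
# holder top by mask corners
e=np.array([-24.5,106.5]);print("yaw",np.degrees(np.arctan2(e[1],e[0])))
```

```text
scene [([9, 7, 14, 23, 217], array([15.7, 18.1]))]
scene knob [534.6 176.7] area model 271.32675292599015 seen 217
top [([6, 8, 14, 10, 102], array([12.6, 12.6]))]
top knob [535.7 176.5] area model 129.0392307282891 seen 102
dark spot@55 [527.2 -65.1  55. ]
yaw 102.9553192812658
```

Emit:
step_arm(
  moves=[
    [[0,0,0,-0.139],[0,0,0,-0.139],[0,0,0,-0.139],[0,0,0,-0.139],[0,0,0,-0.139],[-15,-35,0,0],[-15,-35,0,0],[-15,-35,0,0],[-15,-35,0,0],[-15,-35,0,0]],
  ],
  grip=60,
)

```text
time: 1.7
tool_pos: [384.2, 380.3, 222.8]
eef_rot: [[-0.974, -0.225, 0.0], [-0.225, 0.974, 0.0], [-0.0, 0.0, -1.0]]
force: [0.1, -0.9, -0.4]
finger_gap: 0.683
```

```bash
cat >> h.py <<'E'
def rel(t):
    st=env.get_state();R=np.array(st["eef_rot"]);p=np.array(st["tool_pos"])
    y=R[:,1];print("t",st["time"],"tcp",p.round(2),"yaw",np.degrees(np.arctan2(y[1],y[0])).round(2),"tool-delta",(R.T@(np.array(t)-p)).round(2),"F",np.array(st["force"]).round(2),"gap",round(st["finger_gap"]*87.8,2))
E
python3 -c "
from h import *
rel([535.2,176.6,71])"
```

```text
t 1.7 tcp [384.16 380.34 222.78] yaw 102.98 tool-delta [-101.38 -232.46  151.8 ] F [ 0.14 -0.85 -0.39] gap 59.95
```

Emit:
step_arm(
  moves=[
    [[-14.5,-33.3,0,0],[-14.5,-33.3,0,0],[-14.5,-33.3,0,0],[-14.5,-33.3,10,0],[-14.5,-33.3,10,0],[-14.5,-33.3,10,0],[-14.5,-33.3,10,0],[0,0,20,0],[0,0,10,0],[0,0,0,0]],
  ],
)

```text
time: 2.7
tool_pos: [533.0, 177.0, 151.2]
eef_rot: [[-0.975, -0.224, -0.004], [-0.224, 0.975, -0.001], [0.004, 0.0, -1.0]]
force: [-0.3, -0.1, -0.0]
finger_gap: 0.684
```

Run:
```python
from h import *
rel([535.2,176.6,71])
for c in("scene","top"):
    s=env.snapshot(c);save(c+"1.png",s["frame"])
```

```text
t 2.7 tcp [533.04 176.96 151.15] yaw 102.95 tool-delta [-2.32 -0.85 80.14] F [-0.27 -0.06 -0.01] gap 60.08
```

View pics/scene1.png

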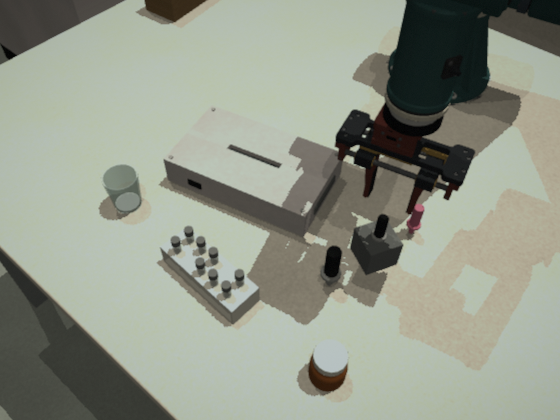

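Emit:
step_arm(
  moves=[
    [[0,0,10,0],[0,0,10,0],[0,0,10,0],[0,0,0,0]],
  ],
)

```text
time: 3.2
tool_pos: [533.2, 177.0, 120.9]
eef_rot: [[-0.974, -0.225, -0.003], [-0.225, 0.974, -0.001], [0.003, 0.0, -1.0]]
force: [0.3, -0.7, 0.1]
finger_gap: 0.68
```

Run:
```python
from h import *
rel([535.2,176.6,71])
ims=[]
for c,b in(("scene",(150,290,310,470)),("top",(190,310,130,250))):
    s=env.snapshot(c);p=proj(s,env.get_state()["tool_pos"]);print(c,p)
    im=s["frame"].copy();cv2.drawMarker(im,tuple(int(round(v)) for v in p),(255,0,0),0,5)
    ims.append(cv2.resize(im[b[0]:b[1],b[2]:b[3]],(400,400*(b[1]-b[0])//(b[3]-b[2]))))
    print(b)
H=max(i.shape[0] for i in ims);save("c2.png",np.hstack([cv2.copyMakeBorder(i,0,H-i.shape[0],0,0,0) for i in ims]))
```

```text
t 3.2 tcp [533.18 177.04 120.91] yaw 102.98 tool-delta [-2.03 -0.88 49.9 ] F [ 0.25 -0.73  0.08] gap 59.71
scene [384.68890636 213.1737696 ]
(150, 290, 310, 470)
top [184.45843026 251.6846079 ]
(190, 310, 130, 250)
```

View pics/c2.png

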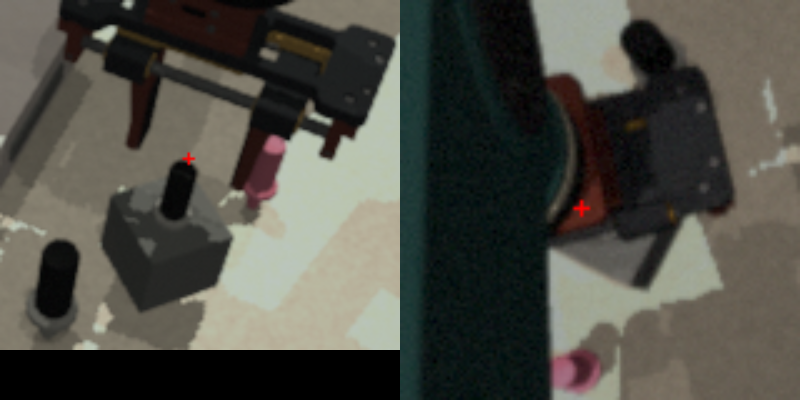

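Emit:
step_arm(
  moves=[
    [[-2,-0.8,5,0],[0,0,10,0],[0,0,10,0],[0,0,10,0],[0,0,10,0],[0,0,5,0],[0,0,0,0],[0,0,0,0]],
  ],
)

```text
time: 4.1
tool_pos: [536.8, 176.8, 72.6]
eef_rot: [[-0.975, -0.224, -0.0], [-0.224, 0.975, -0.0], [0.0, -0.0, -1.0]]
force: [0.2, -0.0, -0.8]
finger_gap: 0.68
```

```bash
python3 -c "
from h import *
rel([535.2,176.6,71])"
```

```text
t 4.1 tcp [536.78 176.78  72.57] yaw 102.96 tool-delta [1.58 0.18 1.57] F [ 0.23 -0.02 -0.78] gap 59.66
```

Emit:
step_arm(
  moves=[
    [[0,0,0,0],[0,0,0,0],[0,0,0,0]],
  ],
  grip=24,
)

```text
time: 4.4
tool_pos: [537.0, 176.8, 73.0]
eef_rot: [[-0.975, -0.224, 0.001], [-0.224, 0.975, 0.0], [-0.001, -0.0, -1.0]]
force: [0.3, -0.1, 0.7]
finger_gap: 0.449
```

Run:
```python
from h import *
rel([535.2,176.6,71])
s=env.snapshot("scene");p=proj(s,env.get_state()["tool_pos"])
save("c3.png",cv2.resize(s["frame"][180:280,330:450],None,fx=6,fy=6,interpolation=2));print(p)
```

```text
t 4.4 tcp [536.99 176.84  73.03] yaw 102.96 tool-delta [1.8  0.17 2.02] F [ 0.27 -0.07  0.65] gap 39.4
[378.44553786 232.50659962]
```

View pics/c3.png

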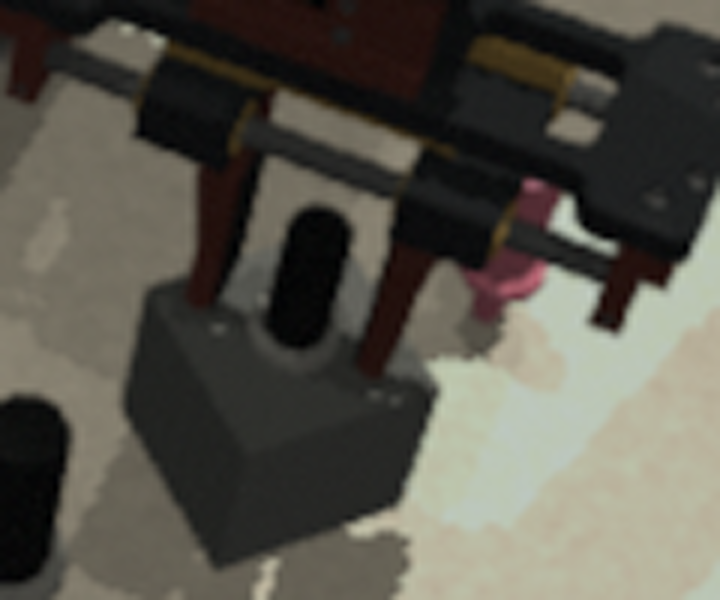

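Emit:
step_arm(
  moves=[
    [[1.5,0,1.5,0],[0,0,0,0],[0,0,0,0],[0,0,0,0],[0,0,0,0],[0,0,0,0],[0,0,0,0],[0,0,0,0]],
  ],
  grip=10,
)

```text
time: 5.25
tool_pos: [535.3, 176.4, 71.1]
eef_rot: [[-0.975, -0.224, -0.0], [-0.224, 0.975, -0.0], [0.0, -0.0, -1.0]]
force: [-0.3, -1.0, -0.6]
finger_gap: 0.199
```

```bash
python3 -c "
from h import *
rel([535.2,176.6,71])"
```

```text
t 5.25 tcp [535.27 176.45  71.12] yaw 102.96 tool-delta [0.04 0.17 0.12] F [-0.29 -0.97 -0.56] gap 17.43
```

Emit:
step_arm(
  moves=[
    [[0,0,-4,0],[0,0,-6,0],[0,0,-8,0],[0,0,-8,0],[0,0,-8,0],[0,0,-8,0],[0,0,-8,0],[0,0,-5,0],[0,0,0,0],[0,0,0,0]],
  ],
)

```text
time: 6.25
tool_pos: [535.2, 176.4, 126.2]
eef_rot: [[-0.975, -0.224, -0.0], [-0.224, 0.975, -0.0], [0.0, -0.0, -1.0]]
force: [-0.5, 0.1, -1.2]
finger_gap: 0.202
```

Run:
```python
from h import *
rel([536-.224*10,-100+9.7,126])
ims=[]
for c,b in(("scene",(150,290,310,470)),("top",(190,310,130,250))):
    s=env.snapshot(c)
    ims.append(cv2.resize(s["frame"][b[0]:b[1],b[2]:b[3]],(400,400*(b[1]-b[0])//(b[3]-b[2]))))
H=max(i.shape[0] for i in ims);save("c4.png",np.hstack([cv2.copyMakeBorder(i,0,H-i.shape[0],0,0,0) for i in ims]))
```

```text
t 6.25 tcp [535.22 176.43 126.15] yaw 102.96 tool-delta [ 6.1220e+01 -2.5961e+02  1.7000e-01] F [-0.53  0.12 -1.23] gap 17.7
```

View pics/c4.png

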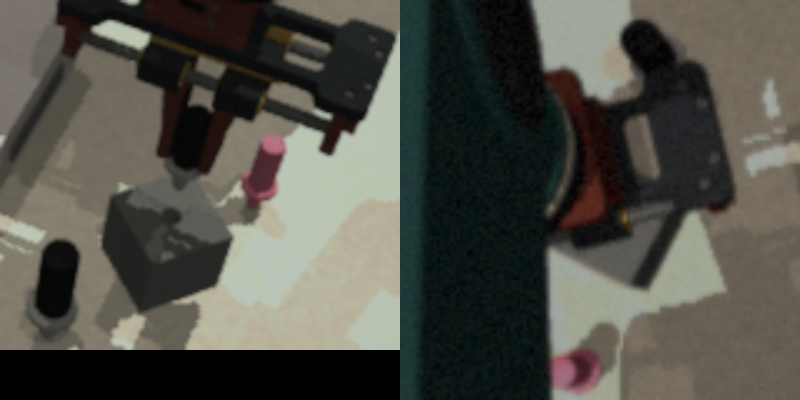

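Emit:
step_arm(
  moves=[
    [[4,-17,0,0],[8,-34,0,0],[8,-34,0,0],[8,-34,0,0],[8,-34,0,0],[8,-34,0,0],[8,-34,0,0],[6,-25,0,0],[3.2,-13.6,0,0],[0,0,0,0]],
  ],
)

```text
time: 7.35
tool_pos: [533.8, -91.6, 125.9]
eef_rot: [[-0.975, -0.222, -0.0], [-0.222, 0.975, -0.0], [0.0, -0.0, -1.0]]
force: [0.5, -0.8, -1.2]
finger_gap: 0.201
```

Emit:
step_arm(
  moves=[
    [[0,0,5,0],[0,0,5,0],[0,0,4,0],[0,0,0,0]],
  ],
)

```text
time: 7.75
tool_pos: [533.2, -89.1, 111.3]
eef_rot: [[-0.974, -0.226, -0.002], [-0.226, 0.974, 0.001], [0.002, 0.001, -1.0]]
force: [-0.1, 0.1, -0.8]
finger_gap: 0.202
```

Run:
```python
from h import *
rel([536-.224*10,-100+9.7,112])
tp=env.get_state()["tool_pos"]
ims=[]
for c,b in(("scene",(100,190,210,310)),("top",(200,290,290,390))):
    s=env.snapshot(c);print(c,proj(s,tp-np.array([0,0,35.1])),proj(s,[533.76,-90.3,65]))
    ims.append(cv2.resize(s["frame"][b[0]:b[1],b[2]:b[3]],(400,400*(b[1]-b[0])//(b[3]-b[2])),interpolation=2))
save("c5.png",np.hstack(ims))
```

```text
t 7.75 tcp [533.19 -89.12 111.28] yaw 103.04 tool-delta [-0.29 -1.27 -0.72] F [-0.15  0.12 -0.81] gap 17.7
scene [258.65792361 153.58782495] [258.06911169 157.68634455]
top [331.47562147 249.52436102] [331.37656164 249.8047868 ]
```

View pics/c5.png

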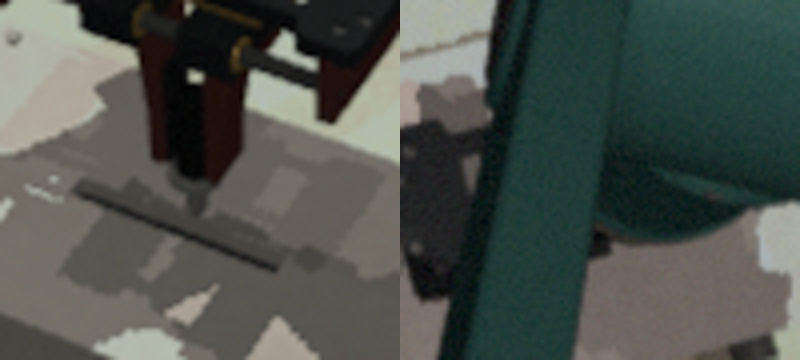

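Emit:
step_arm(
  moves=[
    [[0,0,4,0],[0,0,3,0],[0,0,0,0],[0,0,0,0]],
  ],
)

```text
time: 8.25
tool_pos: [533.7, -90.3, 105.0]
eef_rot: [[-0.975, -0.224, -0.0], [-0.224, 0.975, 0.0], [0.0, 0.0, -1.0]]
force: [0.6, 0.0, 0.4]
finger_gap: 0.201
```

Run:
```python
from h import *
rel([533.8,-90.3,100.1])
tp=env.get_state()["tool_pos"]
c,b=("scene",(130,180,230,290))
s=env.snapshot(c);print(c,proj(s,tp-np.array([0,0,35.1])))
save("c6.png",cv2.resize(s["frame"][b[0]:b[1],b[2]:b[3]],None,fx=12,fy=12,interpolation=2))
```

```text
t 8.25 tcp [533.75 -90.28 105.05] yaw 102.95 tool-delta [-0.05 -0.03  4.95] F [0.62 0.02 0.4 ] gap 17.61
scene [258.03972573 155.8250263 ]
```

View pics/c6.png

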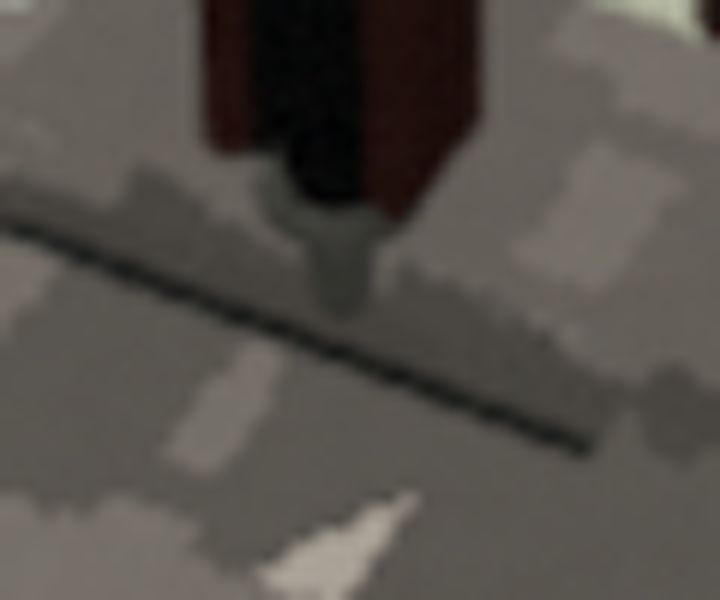

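Emit:
step_arm(
  moves=[
    [[0.5,0,3,0],[0,0,3,0],[0,0,2,0],[0,0,0,0],[0,0,0,0]],
  ],
)

```text
time: 8.8
tool_pos: [533.3, -90.4, 97.1]
eef_rot: [[-0.975, -0.224, -0.0], [-0.224, 0.975, -0.0], [0.0, 0.0, -1.0]]
force: [0.6, -0.5, 0.6]
finger_gap: 0.199
```

Emit:
step_arm(
  moves=[
    [[0,0,2,0],[0,0,1,0],[0,0,1,0],[0,0,0,0]],
  ],
)

```text
time: 9.2
tool_pos: [533.2, -90.3, 93.0]
eef_rot: [[-0.975, -0.224, -0.0], [-0.224, 0.975, -0.0], [0.0, 0.0, -1.0]]
force: [-0.4, -0.8, -0.9]
finger_gap: 0.203
```

Run:
```python
from h import *
rel([533.8,-90.3,90.1])
tp=env.get_state()["tool_pos"]
c,b=("scene",(130,180,230,290))
s=env.snapshot(c);print(c,proj(s,tp-np.array([0,0,35.1])))
save("c7.png",cv2.resize(s["frame"][b[0]:b[1],b[2]:b[3]],None,fx=12,fy=12,interpolation=2))
```

```text
t 9.2 tcp [533.24 -90.33  93.  ] yaw 102.97 tool-delta [-0.55 -0.09  2.9 ] F [-0.43 -0.77 -0.89] gap 17.85
scene [258.30095763 160.1739263 ]
```

View pics/c7.png

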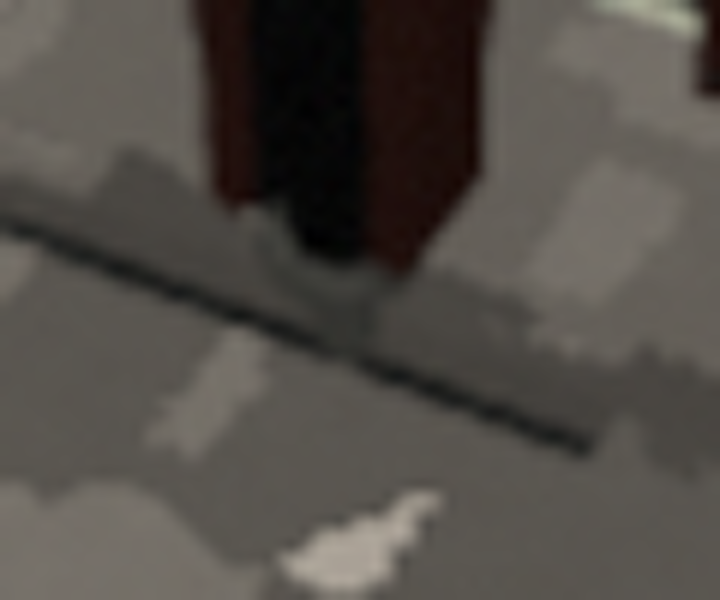

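The tip has entered the slot: at crop (350,350) the shank disappears behind the near cover edge. There is no contact force yet, so I'll lower it gently onto the plate.

Emit:
step_arm(
  moves=[
    [[0,0,1,0],[0,0,0.7,0],[0,0,0.5,0],[0,0,0,0]],
  ],
)

```text
time: 9.65
tool_pos: [533.3, -90.4, 90.9]
eef_rot: [[-0.975, -0.224, -0.0], [-0.224, 0.975, -0.0], [0.0, -0.0, -1.0]]
force: [-0.6, 0.7, -0.8]
finger_gap: 0.199
```

Emit:
step_arm(
  moves=[
    [[0,0,0.5,0],[0,0,0,0],[0,0,0,0]],
  ],
)

```text
time: 9.95
tool_pos: [533.4, -90.4, 90.5]
eef_rot: [[-0.975, -0.224, -0.0], [-0.224, 0.975, -0.0], [0.0, -0.0, -1.0]]
force: [0.0, -0.5, -0.8]
finger_gap: 0.197
```

Emit:
step_arm(
  moves=[
    [[0,0,0.5,0],[0,0,0,0],[0,0,0,0]],
  ],
)

```text
time: 10.25
tool_pos: [533.4, -90.4, 90.0]
eef_rot: [[-0.975, -0.224, 0.0], [-0.224, 0.975, -0.0], [0.0, -0.0, -1.0]]
force: [0.8, 0.4, -0.8]
finger_gap: 0.196
```

Emit:
step_arm(
  moves=[
    [[0,0,0.4,0],[0,0,0,0],[0,0,0,0]],
  ],
)

```text
time: 10.55
tool_pos: [533.5, -90.4, 89.8]
eef_rot: [[-0.975, -0.224, 0.0], [-0.224, 0.975, -0.0], [-0.0, -0.0, -1.0]]
force: [-0.8, -0.0, 3.0]
finger_gap: 0.197
```

Emit:
step_arm(
  moves=[
    [[0,0,0.4,0],[0,0,0,0],[0,0,0,0]],
  ],
)

```text
time: 10.85
tool_pos: [533.6, -90.4, 89.7]
eef_rot: [[-0.975, -0.224, 0.0], [-0.224, 0.975, -0.0], [-0.0, -0.0, -1.0]]
force: [-1.7, -0.1, 8.1]
finger_gap: 0.206
```

Emit:
step_arm(
  moves=[
    [[0,2,-0.3,0],[0,2,0,0],[0,2,0,0],[0,0,0,0]],
  ],
)

```text
time: 11.25
tool_pos: [532.6, -84.5, 89.8]
eef_rot: [[-0.974, -0.224, 0.001], [-0.224, 0.974, -0.0], [-0.001, -0.001, -1.0]]
force: [0.4, -2.0, 5.5]
finger_gap: 0.198
```

Emit:
step_arm(
  moves=[
    [[0,2,0,0],[0,2,0,0],[0,0,0,0]],
  ],
)

```text
time: 11.55
tool_pos: [531.6, -80.6, 89.7]
eef_rot: [[-0.975, -0.224, 0.001], [-0.224, 0.975, -0.0], [-0.001, -0.001, -1.0]]
force: [1.4, -2.5, 6.4]
finger_gap: 0.199
```

Emit:
step_arm(
  moves=[
    [[0,2,0,0],[0,2,0,0],[0,0,0,0]],
  ],
)

```text
time: 11.85
tool_pos: [530.7, -76.7, 89.7]
eef_rot: [[-0.975, -0.224, 0.001], [-0.224, 0.975, -0.0], [-0.001, -0.0, -1.0]]
force: [0.1, -1.4, 5.7]
finger_gap: 0.198
```

Emit:
step_arm(
  moves=[
    [[0,2,0,0],[0,1,0,0],[0,0,0,0]],
  ],
)

```text
time: 12.15
tool_pos: [530.0, -73.9, 89.7]
eef_rot: [[-0.974, -0.224, 0.001], [-0.224, 0.974, -0.001], [-0.001, -0.001, -1.0]]
force: [1.2, -1.8, 4.3]
finger_gap: 0.197
```

Emit:
step_arm(
  moves=[
    [[0,2,0,0],[0,1,0,0],[0,0,0,0]],
  ],
)

```text
time: 12.45
tool_pos: [529.3, -71.0, 89.7]
eef_rot: [[-0.974, -0.224, 0.001], [-0.224, 0.974, -0.001], [-0.001, -0.001, -1.0]]
force: [0.3, -2.3, 5.9]
finger_gap: 0.196
```

Emit:
step_arm(
  moves=[
    [[0,1,0,0],[0,1,0,0],[0,0,0,0]],
  ],
)

```text
time: 12.75
tool_pos: [528.8, -68.9, 89.6]
eef_rot: [[-0.975, -0.224, 0.001], [-0.224, 0.975, -0.0], [-0.001, -0.0, -1.0]]
force: [0.5, -2.2, 5.0]
finger_gap: 0.197
```

Emit:
step_arm(
  moves=[
    [[0,1,0,0],[0,1,0,0],[0,0,0,0]],
  ],
)

```text
time: 13.05
tool_pos: [527.0, -66.1, 88.8]
eef_rot: [[-0.975, -0.224, -0.002], [-0.224, 0.975, 0.001], [0.001, 0.002, -1.0]]
force: [1.3, -0.2, 0.3]
finger_gap: 0.197
```

Emit:
step_arm(
  moves=[
    [[0,1,0,0],[0,1,0,0],[0,0,0,0]],
  ],
)

```text
time: 13.35
tool_pos: [526.8, -64.6, 89.1]
eef_rot: [[-0.974, -0.224, -0.002], [-0.224, 0.974, 0.001], [0.001, 0.001, -1.0]]
force: [0.1, -0.0, -0.6]
finger_gap: 0.195
```

The contact force vanished and z dropped at y≈-66, which agrees with the dark spot seen at y≈-65. I'll lower the pin gently here.

Emit:
step_arm(
  moves=[
    [[0,0,1,0],[0,0,1,0],[0,0,0,0]],
  ],
)

```text
time: 13.65
tool_pos: [527.2, -65.0, 87.2]
eef_rot: [[-0.975, -0.224, -0.001], [-0.224, 0.975, 0.0], [0.001, 0.0, -1.0]]
force: [0.5, 0.3, -0.3]
finger_gap: 0.203
```

Emit:
step_arm(
  moves=[
    [[0,0,1,0],[0,0,0,0],[0,0,0,0]],
  ],
)

```text
time: 13.95
tool_pos: [527.5, -65.1, 86.5]
eef_rot: [[-0.975, -0.224, -0.0], [-0.224, 0.975, -0.0], [0.0, -0.0, -1.0]]
force: [-0.4, -0.1, 0.4]
finger_gap: 0.205
```

Emit:
step_arm(
  moves=[
    [[0,0,1,0],[0,0,0.5,0],[0,0,0,0]],
  ],
)

```text
time: 14.25
tool_pos: [527.6, -65.0, 84.9]
eef_rot: [[-0.975, -0.224, 0.0], [-0.224, 0.975, 0.0], [-0.0, 0.0, -1.0]]
force: [0.4, -0.5, -0.6]
finger_gap: 0.199
```

Emit:
step_arm(
  moves=[
    [[0,0,1,0],[0,0,0,0],[0,0,0,0]],
  ],
)

```text
time: 14.55
tool_pos: [527.7, -64.8, 84.0]
eef_rot: [[-0.975, -0.224, 0.0], [-0.224, 0.975, 0.0], [-0.0, 0.0, -1.0]]
force: [0.4, 1.9, 0.5]
finger_gap: 0.198
```

Emit:
step_arm(
  moves=[
    [[0,0.5,0,0],[0,0,1,0],[0,0,0,0],[0,0,0,0]],
  ],
)

```text
time: 14.95
tool_pos: [527.5, -64.5, 82.8]
eef_rot: [[-0.975, -0.224, 0.0], [-0.224, 0.975, 0.0], [-0.0, 0.0, -1.0]]
force: [0.9, 2.0, -0.4]
finger_gap: 0.201
```

Emit:
step_arm(
  moves=[
    [[0,0,1,0],[0,0,0,0],[0,0,0,0]],
  ],
)

```text
time: 15.25
tool_pos: [527.5, -64.4, 81.9]
eef_rot: [[-0.975, -0.224, 0.0], [-0.224, 0.975, 0.0], [-0.0, 0.0, -1.0]]
force: [1.6, 2.2, -1.0]
finger_gap: 0.198
```

Emit:
step_arm(
  moves=[
    [[-0.3,0.5,0,0],[0,0,1,0],[0,0,0,0],[0,0,0,0]],
  ],
)

```text
time: 15.65
tool_pos: [527.4, -64.1, 80.9]
eef_rot: [[-0.975, -0.224, -0.0], [-0.224, 0.975, -0.0], [0.0, -0.0, -1.0]]
force: [1.1, 0.5, -0.7]
finger_gap: 0.198
```

Emit:
step_arm(
  moves=[
    [[0,0,1,0],[0,0,1,0],[0,0,0,0]],
  ],
)

```text
time: 15.95
tool_pos: [527.4, -64.1, 78.8]
eef_rot: [[-0.975, -0.224, -0.0], [-0.224, 0.975, -0.0], [0.0, -0.0, -1.0]]
force: [1.0, -0.2, -0.4]
finger_gap: 0.205
```

Emit:
step_arm(
  moves=[
    [[0,0,1,0],[0,0,0.5,0],[0,0,0,0],[0,0,0,0]],
  ],
)

```text
time: 16.35
tool_pos: [527.5, -64.0, 77.4]
eef_rot: [[-0.975, -0.224, -0.0], [-0.224, 0.975, -0.0], [0.0, -0.0, -1.0]]
force: [-0.0, 0.1, -0.6]
finger_gap: 0.203
```

Emit:
step_arm(
  moves=[
    [[0,0,0.7,0],[0,0,0.5,0],[0,0,0,0],[0,0,0,0]],
  ],
)

```text
time: 16.75
tool_pos: [527.6, -64.0, 76.2]
eef_rot: [[-0.975, -0.224, -0.0], [-0.224, 0.975, -0.0], [0.0, -0.0, -1.0]]
force: [-0.3, -0.6, -0.9]
finger_gap: 0.2
```

Emit:
step_arm(
  moves=[
    [[0,0,0.4,0],[0,0,0,0],[0,0,0,0]],
  ],
)

```text
time: 17.05
tool_pos: [527.7, -64.0, 76.0]
eef_rot: [[-0.975, -0.224, 0.0], [-0.224, 0.975, -0.0], [-0.0, -0.0, -1.0]]
force: [0.4, -0.2, 1.6]
finger_gap: 0.202
```

Emit:
step_arm(
  moves=[
    [[0,0,0.3,0],[0,0,0,0],[0,0,0,0]],
  ],
)

```text
time: 17.35
tool_pos: [527.7, -64.0, 75.9]
eef_rot: [[-0.975, -0.224, 0.0], [-0.224, 0.975, -0.0], [-0.0, -0.0, -1.0]]
force: [-0.6, 1.0, 5.9]
finger_gap: 0.2
```

Emit:
step_arm(
  moves=[
    [[0,0,0,0],[0,0,0,0],[0,0,0,0],[0,0,0,0],[0,0,0,0],[0,0,0,0]],
  ],
  grip=50,
)

```text
time: 17.95
tool_pos: [527.6, -64.0, 75.5]
eef_rot: [[-0.975, -0.224, -0.0], [-0.224, 0.975, -0.0], [0.0, -0.0, -1.0]]
force: [0.3, -0.4, -0.2]
finger_gap: 0.568
```

Run:
```python
from h import *
rel([527.7,-64,76])
c,b=("scene",(90,190,210,330))
s=env.snapshot(c)
save("c8.png",cv2.resize(s["frame"][b[0]:b[1],b[2]:b[3]],None,fx=6,fy=6,interpolation=2))
```

```text
t 17.95 tcp [527.57 -64.    75.5 ] yaw 102.96 tool-delta [-0.13 -0.03 -0.5 ] F [ 0.29 -0.42 -0.19] gap 49.85
```

View pics/c8.png

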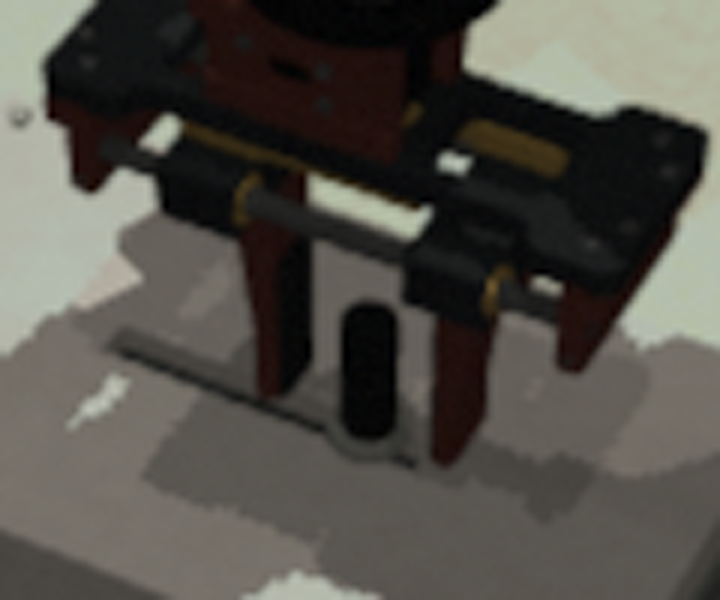

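The pin stands upright with its collar on the cover at crop (365,440), and the fingers are clear of it on both sides. I'll retreat straight up, then move aside.

Emit:
step_arm(
  moves=[
    [[0,0,-5,0],[0,0,-12,0],[0,0,-18,0],[0,0,-20,0],[0,0,-20,0],[0,0,-20,0],[0,0,-20,0],[0,0,-15,0],[0,0,-10,0],[0,0,0,0]],
  ],
)

```text
time: 19.0
tool_pos: [528.7, -64.2, 217.6]
eef_rot: [[-0.975, -0.224, 0.003], [-0.224, 0.975, -0.001], [-0.003, -0.002, -1.0]]
force: [-0.5, -0.5, -0.5]
finger_gap: 0.568
```

Emit:
step_arm(
  moves=[
    [[0,20,0,0],[0,30,0,0],[0,35,0,0],[0,35,0,0],[0,35,0,0],[0,35,0,0],[0,35,0,0],[0,30,0,0],[0,20,0,0],[0,0,0,0]],
  ],
)

```text
time: 20.0
tool_pos: [464.7, 205.9, 214.8]
eef_rot: [[-0.974, -0.227, -0.002], [-0.227, 0.974, 0.0], [0.002, 0.001, -1.0]]
force: [0.6, -1.3, -0.1]
finger_gap: 0.572
```

Run:
```python
from h import *
rel([527.7,-64,76])
th=np.linspace(0,2*np.pi,24)
for c in("scene","top"):
    s=env.snapshot(c);save(c+"9.png",s["frame"]);im=s["frame"].copy()
    x,y=(int(v) for v in proj(s,[527,-64,85]))
    crop=cv2.resize(im[y-40:y+40,x-50:x+50],None,fx=7,fy=7,interpolation=2)
    for z,r in((70,13),(70,9),(115,9)):
        pts=np.array([(proj(s,[527.7+r*np.cos(t),-64+r*np.sin(t),z])-[x-50,y-40]+.5)*7 for t in th]).astype(int)
        cv2.polylines(crop,[pts],True,(255,0,0),1)
    save("f_"+c+".png",crop)
```

```text
t 20.0 tcp [464.68 205.88 214.8 ] yaw 103.12 tool-delta [  -0.3  -277.22  138.64] F [ 0.63 -1.27 -0.11] gap 50.21
```

View pics/f_scene.png

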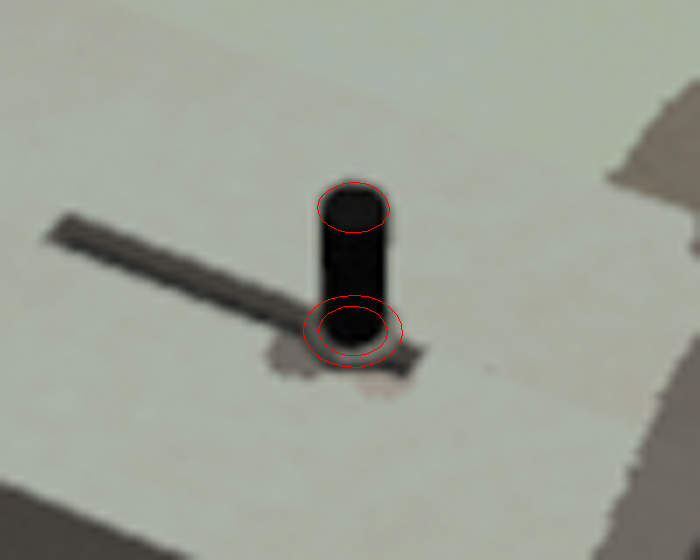

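View pics/f_top.png

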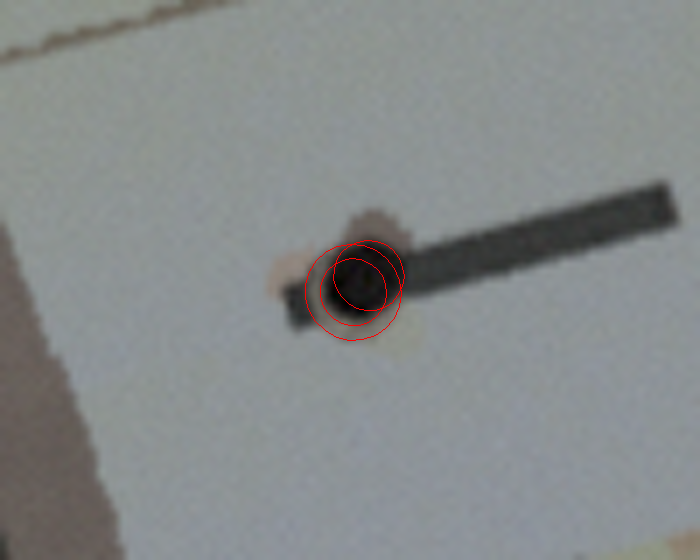

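View pics/scene9.png

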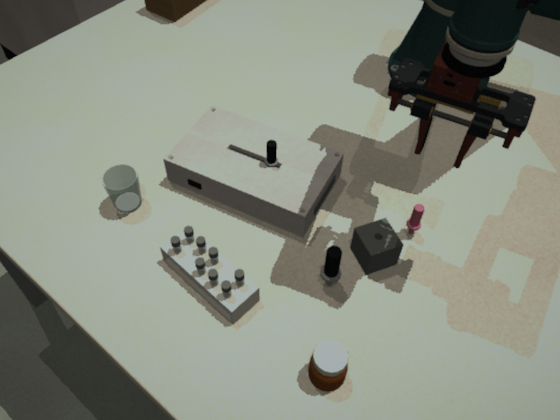

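The images match the home-height model: the pin is upright with its collar flat (scene 271,150), the holder is empty, and the other things are unmoved. Handing in.

```bash
python3 -c "
from h import *
print(env.hand_in())"
```

```text
the job is handed in; nothing more can be done
None
```

The locking pin is fully home in the carriage's hole, released and upright, and I handed the job in about 20 s in on the robot's clock (limit 61 s).

- **Pin:** I took the smaller black one from the holder block and left the larger black one and the pink one alone.
- **Finding the hole:** I put the tip into the slot 10 mm from its middle and slid it along the plate. I pressed with about 4–6 N, with one 8 N reading at first contact. The force vanished and the pin dropped about 36 mm from the slot's middle.
- **Seating:** I lowered it in small steps, easing it about 1 mm sideways when I felt about 2 N from the hole's wall. The collar met the cover with about 6 N, at the expected height to within about 0.2 mm. Then I let go and moved the arm well clear.

**Last checks:** in both cameras the knob and collar fit the upright, fully home position to about 1–2 mm, which is about the camera calibration error. The holder is empty, and in the picture the other things are where they were. No check failed. The two cameras differed by about 2 mm on the slot's position, so I used a value between them.

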